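# Park and chock a copier drum

## Task

Roll the green copier drum across the ribbed board, without gripping it, into the groove that the yellow marker points to: work it along from on top with light fingertip pressure, and keep your fingertips on it whenever it is moving so that it never runs or drops by itself from one groove to the next. The coating is delicate, so touch it on its upper part only, never with more than about 15 N, and never lift it. Then set the orange wedge chock flat on the board on the side the drum came from, nose towards the drum, and slide it up gently until it touches; leave the other things on the bench alone.

Things in the scene. Friction and masses are not known exactly. Their poses are not given: they have to be found in the camera images.
- board: fixed dark board 260 (its x) x 380 (its y) x 12, flat on the bench; origin under its centre. Round grey ribs along its x stand 5 above its top face (tops 17 above the bench), one every 36, at y = +-18, +-54, +-90, +-126, +-162; but for the two at +-18 they are worn or proud by up to 1.4, not measured. Groove middles: y = 0, +-36, +-72, +-108. The drum rolls along y.
- board_mid (a point): centre of the board's top face; the drum starts in this groove (y = 0), its centre 12 to 28 to the -x side. Drum and board are rigid: fingertips 1 mm too low press with several newtons, so read the force while rolling. Fingertips that roll the drum from on top without slipping move twice as far as it does (72 per groove), so take about one stroke per groove.
- marker: yellow block 24 x 18 x 28 high on the board at its x = +112; axes parallel to the board's. Its y is the middle of the marked groove: +-72 or +-108 on the board, so 2 or 3 grooves from the start, to either side. Three black blocks 10 high stand at the other three places.
- drum: green cylinder with a white and a black end, 84 across, 180 long, about 0.5 kg; origin at its centre, x along its axis (parallel to the board's x), y and z turn as it rolls. In a groove it bears on two ribs, centre about 55 above the bench, top about 97. Crossing a rib it rises about 3.5 and, if nothing holds it back, drops by itself into the next groove faster than allowed.
- drum_center (a point): centre of the drum, on its axis, half-way along. At the end of a stroke the next rib stops the drum abruptly: fingertips that then go on press harder at once; up to the crest they must push it, beyond the crest they must brake it.
- chock: orange wedge, loose, 0.2 kg, 84 long, 36 wide, 42 high: an upright block (its x -12 to 32) to grip across its 36 width from above, and a face sloping 40 degrees down to a nose at x = +72. Origin on the underside below the block; x points to the nose. Starts flat on the bench. Standing on the ribs and touching the parked drum, its origin is about 95 from the drum's centre, measured level.
- chock_nose (a point): tip of the chock's nose, at chock x = +72, on its underside. Lower the chock with the nose clear of the drum's flank (which overhangs it) and slide it in; a level push of about 2 N already rolls the drum out of its groove.
- hard_drive: bystander (mm): loose hard drive, 147 x 101 x 26; leave it alone
- screwdriver: bystander (mm): screwdriver with a red handle lying on the bench; leave it alone
- wrench: bystander (mm): steel wrench lying on the bench; leave it alone
- bench_brush: bystander (mm): black hand brush with a yellow edge, 260 x 50 x 47; leave it alone
- screw_jar: bystander (mm): closed glass jar, 60 across, 75 high; leave it alone
- case_fan: bystander (mm): black computer fan, 80 x 80 x 25; leave it alone
Not all that is in view belongs to the job. Of the things like the drum, leave any that is purple; of the rest the smaller one is meant.

How it is judged:
By the outcome, as a careful person would: the job done as asked, in the order asked, and still so for the second after the job is handed in, with the robot touching nothing.
It also fails if it takes over 72 s, if anything falls off the work surface, if the arm or the gripper's body presses on something with over 40 N, if the wrist force passes 120 N, or if a joint passes its speed limit or range.

## Robot

A 7-joint arm with a two-finger parallel gripper is mounted at the origin on the work surface. World frame = base frame: x ahead of the robot, y to its left, z up, the work surface at z = 0. Lengths are in m, angles in rad, forces in N, time in s.
With the tool pointing down it reaches from about 0.4 to 0.85 m from the base axis. Payload 10.4 kg.
Tool frame: the origin (TCP) lies between the finger pads, 19 mm behind the fingertips; this is the grasp point; z points along the fingers, y is the line along which they close (so a half turn about z gives the same grasp; the last joint's range is limited). The gripper opens to 87 mm and grips with 3 to 60 N. Pads are 19 mm wide; open, the fingers measure 117 mm over their backs; the gripper's body (75 mm by 190 mm) begins 51 mm behind the grasp point.
Start: joints at [1.282, 0.332, -0.065, 1.46, 0.022, 1.35, -0.088], TCP at [0.164, -0.603, 0.241] pointing down, gripper open.
Joint ranges: [-2.6, 2.6], [-0.5, 2.12], [-1.47, 1.34], [0.16, 2.42], [-1.27, 4.41], [0.06, 2.06], [-2.6, 2.6]. Speed limits (rad/s): [2.22, 2.22, 2.79, 2.79, 3.14, 3.14, 3.14].

## Interface

Orientations are given as a unit quaternion [w, x, y, z].
In Python, from bench import ctrl gives the robot as it stands. The module is installed in compiled form; this text tells all that it offers.
- The arm moves only by the tool carry_out, never from a script. Its argument "increments" is a list of rows, each a list of 5 numbers: the shift along the world's x, y, z in m, then the turn about the world's z in rad, then the opening in per cent of the stroke, from 0 (shut) to 100 (fully open). In form: [[tx, ty, tz, turn, grip], ...]. A call has 1 to 10 rows; each row shifts and turns the commanded pose from where the row before left it; what a row does not reach is not made up. A row lasts 1/8 s, in which the tool goes at most 62.5 mm and 10.7 degrees, less where a joint would pass 70% of its speed; a pose out of reach is approached as far as the arm can. A call with a gripper value outside its range is refused whole. The fingers move at their own pace and stop on an object; "squeeze" is the grip in N (left out, the last holds). Time passes only in rows, so rows that do not move let the fingers close. It gives the time, the measured TCP pose, the force, the opening and the grip force at its end, in the units of the state.
- ctrl.observe(): the state, without advancing time (a new reading comes with each control period).
- ctrl.capture(name): name is "scene" or "top"; returns a dict with "img" (420x560x3 uint8, blue, green, red), "vertical_fov" (degrees; the focal length in pixels is half the picture's height over the tangent of half this angle, whatever the lens; pixels are square), "cx", "cy" (the principal point, pixels), "dist" ([k1, k2, p1, p2, k3] as OpenCV has them; the pictures are not rectified), "R" (3x3) and "t" (3): a world point X has camera coordinates R X + t. Camera axes: x right, y down, z forward; pixel columns grow to the right and rows downward; lengths in m; the calibration is good to about 2 mm. A picture is of the moment at which its call begins. There is no depth.
- ctrl.close_job(): hands the job in; it is judged then, once.
The state is a dict: "time": time; "joint_pos": joint angles; "joint_vel": joint speeds; "joint_torque": joint torques, N m; "eef_pos": TCP position; "ee_rot": TCP orientation; "wrist_force": force on the tool from outside, world axes, zero at the start; "torque": the same for the moment, N m; "gripper_width": finger opening in m; "grasp_force": force on a finger pad.
Only numpy, scipy, OpenCV 4.12 (cv2) and the standard library are available. Lean on these libraries where they do the work, as an engineer would, in place of code of your own. Each camera call takes 0.05 s, during which the arm holds its last target. There are 200 camera calls.

## Working session

There is one attempt and no reset: what is moved stays moved. The work goes in short steps, Python scripts to look and compute and a tool call to move; the robot and the scene stay as the last step left them, time stands still between calls to the robot, and variables do not carry over. Pictures are saved under pics/ and viewed, at most 10 in all, crops included, and the job is handed in when it is done.

Besides the shell and the picture viewer there is one more tool, called as name(argument=value, ...), one argument or row to a line, values as JSON. carry_out: Moves the arm, as the interface text tells. Its arguments: {"type":"object","properties":{"increments":{"type":"array"},"squeeze":{"type":"number"}},"required":["increments"]}

```bash
mkdir -p pics; python3 - <<'E'
from bench import ctrl
import cv2, numpy as np, pickle
s=ctrl.observe(); print({k:np.round(v,3).tolist() for k,v in s.items()})
for n in ("scene","top"):
    c=ctrl.capture(n); cv2.imwrite(f"pics/{n}0.png",c["img"]); pickle.dump(c,open(f"{n}0.pkl","wb"))
    print(n,c["vertical_fov"],c["cx"],c["cy"],c["dist"],np.round(c["R"],3).tolist(),np.round(c["t"],3))
E
```

```text
{'time': 0.0, 'joint_pos': [1.282, 0.333, -0.065, 1.461, 0.022, 1.35, -0.088], 'joint_vel': [-0.001, 0.001, 0.001, 0.0, -0.0, 0.001, 0.001], 'joint_torque': [0.001, -62.326, 0.025, -38.989, -0.061, 0.04, 0.0], 'eef_pos': [0.164, -0.603, 0.24], 'ee_rot': [-0.001, 0.991, 0.133, -0.0], 'wrist_force': [-0.702, 0.248, 0.374], 'torque': [0.02, 0.063, -0.023], 'grasp_force': 0.0, 'gripper_width': 0.087}
scene 46.40041397922988 278.09983397849 201.35826715894467 [0.04472485 0.         0.         0.         0.        ] [[-0.791, 0.612, 0.009], [0.437, 0.575, -0.692], [-0.429, -0.544, -0.722]] [ 0.431 -0.165  1.447]
top 53.13371223332176 278.85647278498817 199.33371555657666 [-0.03255557  0.          0.          0.          0.        ] [[0.014, -1.0, -0.003], [-0.991, -0.014, -0.135], [0.135, 0.005, -0.991]] [-0.005  0.525  0.984]
```

View pics/scene0.png

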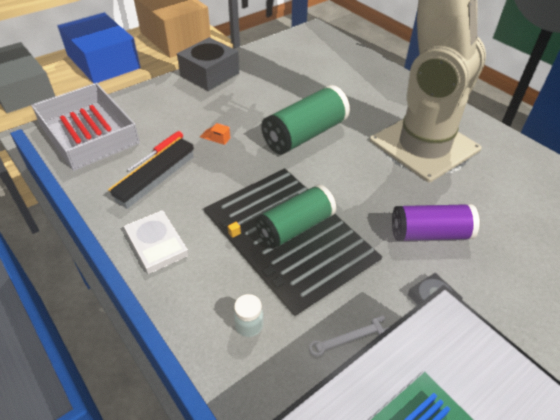

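View pics/top0.png

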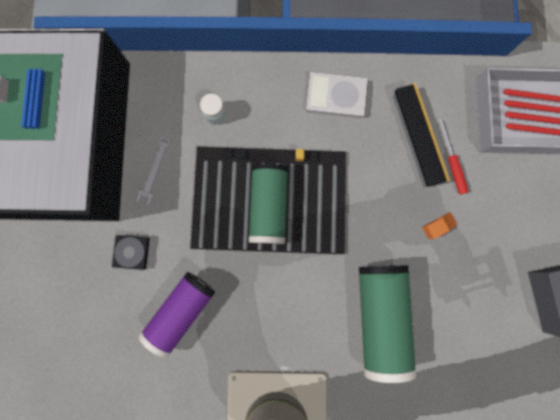

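The scene shows the drum (top view 268,205) on the ribbed board, with the yellow marker at (300,155) to its right, which is −y. The orange chock is at (440,226). The larger green drum, the purple drum and the other bench items are to be left alone.

```bash
cat > h.py <<'E'
import cv2, numpy as np
def K(c):
    f=c["img"].shape[0]/2/np.tan(np.radians(c["vertical_fov"])/2)
    return np.array([[f,0,c["cx"]],[0,f,c["cy"]],[0,0,1]])
def cast(c,px,z):
    p=cv2.undistortPoints(np.array(px,float).reshape(-1,1,2),K(c),np.array(c["dist"],float)).reshape(-1,2)
    R=np.array(c["R"]);o=-R.T@np.array(c["t"]); d=np.c_[p,np.ones(len(p))]@R
    return (o+d*((z-o[2])/d[:,2])[:,None])[:,:2]
def proj(c,X):
    return cv2.projectPoints(np.array(X,float).reshape(-1,1,3),cv2.Rodrigues(np.array(c["R"]))[0],np.array(c["t"]),K(c),np.array(c["dist"],float))[0].reshape(-1,2)
def mask(c,lo,hi,roi):
    h=cv2.cvtColor(c["img"],cv2.COLOR_BGR2HSV); m=cv2.inRange(h,np.array(lo),np.array(hi)); r=np.zeros_like(m)
    x0,y0,x1,y1=roi; r[y0:y1,x0:x1]=m[y0:y1,x0:x1]; return r
def big(m):
    return max(cv2.findContours(m,cv2.RETR_EXTERNAL,cv2.CHAIN_APPROX_NONE)[0],key=cv2.contourArea).reshape(-1,2)
E
python3 - <<'E'
from h import *; import pickle
T=pickle.load(open("top0.pkl","rb"));S=pickle.load(open("scene0.pkl","rb"))
b=big(mask(T,(0,0,0),(180,255,75),(180,135,360,265)))
w=cast(T,b,0.012); print("board",cv2.minAreaRect((w*1000).astype(np.float32)))
y=big(mask(T,(20,120,100),(35,255,255),(280,140,320,170))); print("marker",cast(T,y,0.028+.012).mean(0), cv2.boundingRect(y))
g=big(mask(T,(55,60,30),(90,255,255),(235,150,305,255))); print("drum",cv2.boundingRect(g),cv2.minAreaRect(g)); print(cv2.minAreaRect((cast(T,g,.055)*1000).astype(np.float32)))
o=big(mask(T,(3,120,80),(18,255,255),(415,205,465,245)));print("chock0",cv2.minAreaRect((cast(T,o,0)*1000).astype(np.float32)),cast(T,o,.042).mean(0))
a=cv2.resize(T["img"][200:250,405:475],None,fx=8,fy=8,interpolation=2);s=cv2.resize(S["img"][115:150,195:240],None,fx=8,fy=8,interpolation=2)
q=np.zeros((400,800,3),np.uint8)
q=np.zeros((400,560+240*1+0,3),np.uint8);q[:400,:560]=a;s=cv2.resize(s,(240,187));q[:187,560:]=s
cv2.imwrite("pics/chock.png",q)
E
```

```text
board ((528.2310791015625, 25.830551147460938), (378.2878112792969, 255.5697784423828), 88.73058319091797)
marker [ 0.63479854 -0.04575935] (295, 150, 10, 11)
drum (249, 168, 39, 69) ((268.35443115234375, 201.49391174316406), (36.967918395996094, 67.89940643310547), 2.385944128036499)
((517.1434326171875, 27.69419288635254), (87.40866088867188, 162.9407501220703), 88.9795150756836)
chock0 ((466.8844909667969, -400.55010986328125), (40.00476837158203, 81.73910522460938), 28.092195510864258) [ 0.46473153 -0.38364691]
```

View pics/chock.png

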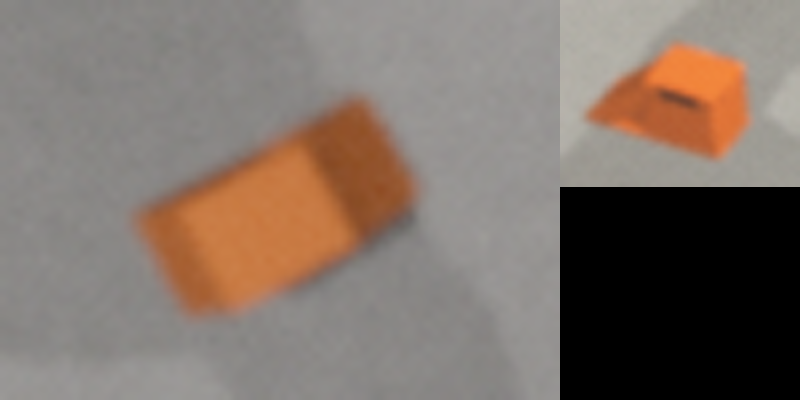

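The chock's nose points to the right and up in the top view, so its yaw is about −61°. The board yaw is about −1.2° and the marked groove is board y = −72. Next I move over the drum.

carry_out(
  increments=[
    [0.035,0.05,0,0.1283,100],
    [0.035,0.05,0,0.1283,100],
    [0.035,0.05,0,0.1283,100],
    [0.035,0.05,0,0.1283,100],
    [0.035,0.05,0,0.1283,100],
    [0.035,0.05,0,0.1283,100],
    [0.035,0.05,0,0.1283,100],
    [0.035,0.05,0,0.1283,100],
    [0.035,0.05,0,0.1283,100],
    [0.03,0.05,0,0.1283,100],
  ],
)

```text
time: 1.35
eef_pos: [0.5099, -0.1013, 0.2412]
ee_rot: [0.0, 0.713, 0.701, 0.0]
wrist_force: [0.5, -1.5, 0.7]
gripper_width: 0.0868
grasp_force: 0.0
```

carry_out(
  increments=[
    [0,0.05,-0.02,0,100],
    [0,0.05,-0.03,0,100],
    [0,0.045,-0.03,0,100],
    [0,0,-0.02,0,100],
    [0,0,0,0,100],
  ],
)

```text
time: 1.98
eef_pos: [0.5081, 0.042, 0.1399]
ee_rot: [-0.001, 0.715, 0.7, -0.001]
wrist_force: [-0.6, -0.8, 0.2]
gripper_width: 0.0869
grasp_force: 0.0
```

```bash
python3 - <<'E'
from h import *; from bench import ctrl; import cv2
s=ctrl.observe(); print({k:np.round(v,4).tolist() for k,v in s.items()})
c=ctrl.capture("scene"); T=ctrl.capture("top")
q=np.hstack([cv2.resize(c["img"][150:320,190:390],(470,400)),cv2.resize(T["img"][130:270,190:305],(328,400))])
cv2.imwrite("pics/a1.png",q)
E
```

```text
{'time': 1.975, 'joint_pos': [0.4894, 0.244, -0.7356, 1.8528, 0.1806, 1.1158, -0.333], 'joint_vel': [0.0208, -0.0268, 0.0067, -0.0373, -0.0127, 0.0217, 0.009], 'joint_torque': [-1.4032, -42.5839, -6.5483, -34.1181, 0.0329, -0.4304, -0.2262], 'eef_pos': [0.5081, 0.042, 0.1399], 'ee_rot': [-0.0011, 0.7145, 0.6996, -0.0011], 'wrist_force': [-0.5915, -0.821, 0.2447], 'torque': [-0.0758, -0.1015, 0.0029], 'grasp_force': 0.0, 'gripper_width': 0.0869}
```

View pics/a1.png

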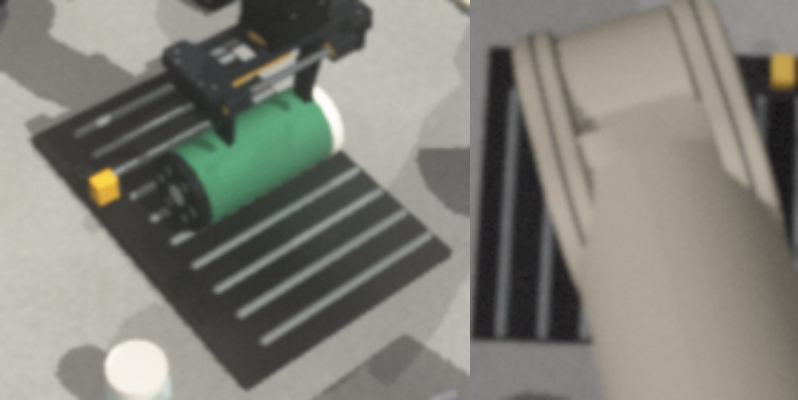

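Both fingertips are above the drum, straddling the middle of its length. Next I descend gently to contact.

carry_out(
  increments=[
    [0,0.001,-0.01,0,100],
    [0,0,-0.009,0,100],
    [0,0,-0.003,0,100],
    [0,0,-0.001,0,100],
    [0,0,0,0,100],
  ],
)

```text
time: 2.7
eef_pos: [0.5093, 0.0429, 0.1184]
ee_rot: [0.0, 0.715, 0.699, 0.0]
wrist_force: [-0.6, 0.6, 0.4]
gripper_width: 0.0869
grasp_force: 0.0
```

carry_out(
  increments=[
    [0,0,-0.001,0,100],
    [0,0,-0.001,0,100],
    [0,0,0,0,100],
  ],
)

```text
time: 3.08
eef_pos: [0.5092, 0.0429, 0.1163]
ee_rot: [0.0, 0.715, 0.699, 0.0]
wrist_force: [-0.1, 0.7, -0.1]
gripper_width: 0.087
grasp_force: 0.0
```

carry_out(
  increments=[
    [0,0,-0.001,0,100],
    [0,0,0,0,100],
  ],
)

```text
time: 3.32
eef_pos: [0.5094, 0.043, 0.1156]
ee_rot: [0.0, 0.715, 0.699, 0.0]
wrist_force: [-1.0, 0.4, 4.2]
gripper_width: 0.0869
grasp_force: 2.0
```

carry_out(
  increments=[
    [-6e-05,-0.003,0.0005,0,100],
    [-6e-05,-0.003,0.0006,0,100],
    [-6e-05,-0.003,0.0006,0,100],
  ],
)

```text
time: 3.7
eef_pos: [0.5092, 0.0343, 0.1175]
ee_rot: [-0.0, 0.715, 0.699, 0.0]
wrist_force: [-1.6, 1.7, 6.9]
gripper_width: 0.087
grasp_force: 3.6
```

carry_out(
  increments=[
    [-6e-05,-0.003,0.0006,0,100],
    [-6e-05,-0.003,0.0005,0,100],
    [-6e-05,-0.003,0.0004,0,100],
  ],
)

```text
time: 4.08
eef_pos: [0.509, 0.0249, 0.1189]
ee_rot: [0.0, 0.715, 0.699, 0.0]
wrist_force: [-1.8, 2.4, 6.3]
gripper_width: 0.0871
grasp_force: 3.1
```

```bash
cat >> h.py <<'E'
def drum_y(c):
    # centre of black hub end face (x_end) via green silhouette in the scene view
    m=mask(c,(55,60,30),(90,255,255),(225,170,360,280)); g=big(m); return cv2.boundingRect(g),cv2.minAreaRect(g)
E
python3 - <<'E'
from h import *; from bench import ctrl; import cv2,pickle
S0=pickle.load(open("scene0.pkl","rb")); c=ctrl.capture("scene")
for s in (S0,c): print(drum_y(s))
p=proj(c,[[.6,.025,.055],[.6,-.011,.055]]); print(p)
E
```

```text
((264, 188, 67, 56), ((299.5359802246094, 213.22152709960938), (35.56657028198242, 62.98120880126953), 61.11341857910156))
((261, 186, 68, 55), ((296.79217529296875, 210.373291015625), (35.23445510864258, 63.28313064575195), 61.11341857910156))
[[266.15594393 232.98176173]
 [257.01986678 223.67681694]]
```

The drum has moved about 9–10 mm after 18 mm of finger travel, so it is rolling without slip.

carry_out(
  increments=[
    [-6e-05,-0.003,0.0003,0,100],
    [-6e-05,-0.003,0.00025,0,100],
    [-6e-05,-0.003,0.0002,0,100],
  ],
)

```text
time: 4.5
eef_pos: [0.5088, 0.0157, 0.1196]
ee_rot: [0.0, 0.715, 0.699, 0.0]
wrist_force: [-1.3, 0.1, 6.4]
gripper_width: 0.0871
grasp_force: 3.0
```

carry_out(
  increments=[
    [-6e-05,-0.003,0.0001,0,100],
    [-6e-05,-0.003,5e-05,0,100],
    [-6e-05,-0.003,0,0,100],
  ],
)

```text
time: 4.88
eef_pos: [0.5086, 0.0066, 0.1198]
ee_rot: [0.0, 0.715, 0.699, 0.0]
wrist_force: [-1.6, -0.2, 7.1]
gripper_width: 0.0871
grasp_force: 3.5
```

carry_out(
  increments=[
    [-6e-05,-0.003,-5e-05,0,100],
    [-6e-05,-0.003,-0.0001,0,100],
    [-6e-05,-0.003,-0.00015,0,100],
  ],
)

```text
time: 5.25
eef_pos: [0.5084, -0.0026, 0.1195]
ee_rot: [0.0, 0.715, 0.699, -0.0]
wrist_force: [-2.6, -0.1, 7.3]
gripper_width: 0.0867
grasp_force: 3.9
```

carry_out(
  increments=[
    [-6e-05,-0.003,-0.0002,0,100],
    [-6e-05,-0.003,-0.00025,0,100],
  ],
)

```text
time: 5.5
eef_pos: [0.5083, -0.0088, 0.1191]
ee_rot: [0.0, 0.715, 0.699, -0.0]
wrist_force: [-2.0, -1.6, 6.6]
gripper_width: 0.0871
grasp_force: 3.6
```

carry_out(
  increments=[
    [-6e-05,-0.003,-0.0003,0,100],
    [-6e-05,-0.003,-0.0004,0,100],
  ],
)

```text
time: 5.75
eef_pos: [0.5081, -0.0149, 0.1183]
ee_rot: [0.0, 0.715, 0.699, -0.0]
wrist_force: [-1.1, -1.0, 5.6]
gripper_width: 0.0871
grasp_force: 2.8
```

carry_out(
  increments=[
    [-6e-05,-0.003,-0.0005,0,100],
    [-6e-05,-0.003,-0.0006,0,100],
  ],
)

```text
time: 6.0
eef_pos: [0.508, -0.021, 0.117]
ee_rot: [0.0, 0.715, 0.699, -0.0]
wrist_force: [-1.6, -2.5, 4.8]
gripper_width: 0.0871
grasp_force: 2.5
```

```bash
python3 - <<'E'
from h import *; from bench import ctrl
c=ctrl.capture("scene"); print(drum_y(c))
E
```

```text
((256, 180, 67, 56), ((291.1699523925781, 205.28392028808594), (35.22771072387695, 62.67951583862305), 61.821407318115234))
```

carry_out(
  increments=[
    [-6e-05,-0.003,-0.0006,0,100],
    [-4e-05,-0.002,-0.0005,0,100],
  ],
)

```text
time: 6.3
eef_pos: [0.5079, -0.0256, 0.1158]
ee_rot: [0.0, 0.715, 0.699, -0.0]
wrist_force: [-1.0, -1.6, 4.9]
gripper_width: 0.087
grasp_force: 2.4
```

carry_out(
  increments=[
    [-4e-05,-0.0015,-0.0004,0,100],
  ],
)

```text
time: 6.42
eef_pos: [0.5079, -0.0269, 0.1154]
ee_rot: [0.0, 0.715, 0.699, 0.0]
wrist_force: [-1.2, -3.1, 4.2]
gripper_width: 0.087
grasp_force: 2.5
```

```bash
python3 - <<'E'
from h import *; from bench import ctrl
c=ctrl.capture("scene"); print(drum_y(c))
E
```

```text
((255, 179, 67, 56), ((290.34320068359375, 204.46580505371094), (34.96272277832031, 62.407554626464844), 61.11341857910156))
```

carry_out(
  increments=[
    [-4e-05,-0.0015,-0.0003,0,100],
    [0,0,0,0,100],
  ],
)

```text
time: 6.72
eef_pos: [0.5078, -0.0282, 0.115]
ee_rot: [0.0, 0.715, 0.699, 0.0]
wrist_force: [-0.9, -2.7, 4.6]
gripper_width: 0.0871
grasp_force: 2.1
```

carry_out(
  increments=[
    [-4e-05,-0.0015,-0.0004,0,100],
    [0,0,0,0,100],
  ],
)

```text
time: 6.98
eef_pos: [0.5078, -0.0291, 0.1147]
ee_rot: [-0.0, 0.715, 0.699, 0.0]
wrist_force: [-0.6, 0.1, 4.8]
gripper_width: 0.0873
grasp_force: 2.5
```

```bash
python3 - <<'E'
from h import *; from bench import ctrl
c=ctrl.capture("scene"); print(drum_y(c)); print(ctrl.observe()["wrist_force"])
E
```

```text
((255, 179, 67, 56), ((290.08624267578125, 204.56094360351562), (34.94438171386719, 62.27025604248047), 61.821407318115234))
[-0.89971883 -0.73008496  4.58962377]
```

The lateral force fell to about 0, so the drum is seated against the next rib. I lift off and go back for the second stroke.

carry_out(
  increments=[
    [0,0,0.001,0,100],
    [0,0,0.003,0,100],
    [0,0,0.008,0,100],
    [0.0004,0.018,0,0,100],
    [0.0004,0.019,0,0,100],
    [0,0,-0.006,0,100],
    [0,0,-0.003,0,100],
    [0,0,-0.001,0,100],
    [0,0,0,0,100],
  ],
)

```text
time: 8.15
eef_pos: [0.5085, 0.0069, 0.1165]
ee_rot: [-0.0, 0.715, 0.699, -0.0]
wrist_force: [-0.4, 0.3, -0.3]
gripper_width: 0.0868
grasp_force: 0.0
```

```bash
python3 - <<'E'
from h import *; from bench import ctrl
c=ctrl.capture("scene"); print(drum_y(c))
E
```

```text
((255, 180, 67, 55), ((290.3719787597656, 204.6349639892578), (34.64706039428711, 61.82352828979492), 61.927513122558594))
```

carry_out(
  increments=[
    [0,0,-0.001,0,100],
    [0,0,0,0,100],
  ],
)

```text
time: 8.45
eef_pos: [0.5087, 0.0073, 0.1158]
ee_rot: [0.0, 0.715, 0.699, 0.0]
wrist_force: [-0.2, -0.3, 0.5]
gripper_width: 0.0871
grasp_force: 0.6
```

carry_out(
  increments=[
    [0,0,-0.0007,0,100],
    [0,0,0,0,100],
  ],
)

```text
time: 8.7
eef_pos: [0.5088, 0.0074, 0.1155]
ee_rot: [0.0, 0.715, 0.699, 0.0]
wrist_force: [-1.6, 0.2, 5.7]
gripper_width: 0.0871
grasp_force: 3.1
```

carry_out(
  increments=[
    [-6e-05,-0.003,0.0005,0,100],
    [-6e-05,-0.003,0.0006,0,100],
    [-6e-05,-0.003,0.0006,0,100],
  ],
)

```text
time: 9.07
eef_pos: [0.5086, -0.0007, 0.1173]
ee_rot: [0.0, 0.715, 0.7, 0.001]
wrist_force: [-2.8, 3.3, 7.2]
gripper_width: 0.0868
grasp_force: 4.1
```

carry_out(
  increments=[
    [-6e-05,-0.003,0.0005,0,100],
    [-6e-05,-0.003,0.0005,0,100],
  ],
)

```text
time: 9.32
eef_pos: [0.5085, -0.0069, 0.1184]
ee_rot: [0.0, 0.715, 0.699, 0.0]
wrist_force: [-3.0, 2.1, 9.1]
gripper_width: 0.087
grasp_force: 4.4
```

carry_out(
  increments=[
    [-6e-05,-0.003,0.0006,0,100],
    [-6e-05,-0.003,0.0005,0,100],
  ],
)

```text
time: 9.57
eef_pos: [0.5083, -0.0132, 0.1192]
ee_rot: [0.0, 0.715, 0.699, 0.0]
wrist_force: [-1.6, 1.0, 4.5]
gripper_width: 0.087
grasp_force: 2.5
```

```bash
python3 - <<'E'
from h import *; from bench import ctrl
c=ctrl.capture("scene"); print(drum_y(c))
E
```

```text
((252, 178, 67, 54), ((287.3893127441406, 201.29237365722656), (35.352943420410156, 62.17646789550781), 61.927513122558594))
```

carry_out(
  increments=[
    [-6e-05,-0.003,0.0002,0,100],
    [-6e-05,-0.003,0.0001,0,100],
  ],
)

```text
time: 9.88
eef_pos: [0.5082, -0.0193, 0.1196]
ee_rot: [0.0, 0.715, 0.699, 0.0]
wrist_force: [-2.9, 0.3, 8.3]
gripper_width: 0.0872
grasp_force: 3.8
```

carry_out(
  increments=[
    [-6e-05,-0.003,0.0001,0,100],
    [-6e-05,-0.003,0.0001,0,100],
  ],
)

```text
time: 10.12
eef_pos: [0.5081, -0.0254, 0.1199]
ee_rot: [0.0, 0.715, 0.699, 0.0]
wrist_force: [-1.7, 1.2, 7.4]
gripper_width: 0.0867
grasp_force: 3.8
```

carry_out(
  increments=[
    [-6e-05,-0.003,0.0,0,100],
    [-6e-05,-0.003,0.0,0,100],
  ],
)

```text
time: 10.38
eef_pos: [0.5079, -0.0315, 0.1198]
ee_rot: [0.0, 0.715, 0.699, 0.0]
wrist_force: [-3.2, -0.8, 8.1]
gripper_width: 0.087
grasp_force: 3.9
```

carry_out(
  increments=[
    [-6e-05,-0.003,-0.0001,0,100],
    [-6e-05,-0.003,-0.0001,0,100],
  ],
)

```text
time: 10.62
eef_pos: [0.5078, -0.0377, 0.1197]
ee_rot: [0.0, 0.715, 0.699, 0.0]
wrist_force: [-2.5, -0.7, 8.3]
gripper_width: 0.0871
grasp_force: 4.1
```

carry_out(
  increments=[
    [-6e-05,-0.003,-0.00015,0,100],
    [-6e-05,-0.003,-0.0002,0,100],
  ],
)

```text
time: 10.88
eef_pos: [0.5077, -0.0438, 0.1193]
ee_rot: [0.0, 0.715, 0.699, 0.0]
wrist_force: [-1.5, -1.2, 6.5]
gripper_width: 0.0867
grasp_force: 3.5
```

carry_out(
  increments=[
    [-6e-05,-0.003,-0.00025,0,100],
    [-6e-05,-0.003,-0.0003,0,100],
  ],
)

```text
time: 11.12
eef_pos: [0.5075, -0.05, 0.1186]
ee_rot: [0.0, 0.715, 0.699, -0.0]
wrist_force: [-1.5, -2.0, 5.2]
gripper_width: 0.0867
grasp_force: 2.4
```

carry_out(
  increments=[
    [-6e-05,-0.003,-0.0004,0,100],
    [-6e-05,-0.003,-0.0005,0,100],
  ],
)

```text
time: 11.38
eef_pos: [0.5074, -0.0559, 0.1174]
ee_rot: [0.0, 0.715, 0.699, 0.0]
wrist_force: [-0.3, -1.1, 5.0]
gripper_width: 0.0868
grasp_force: 2.3
```

```bash
python3 - <<'E'
from h import *; from bench import ctrl
c=ctrl.capture("scene"); print(drum_y(c))
E
```

```text
((248, 172, 65, 54), ((282.5104064941406, 196.61941528320312), (34.18882369995117, 61.19989013671875), 61.821407318115234))
```

carry_out(
  increments=[
    [-6e-05,-0.003,-0.0006,0,100],
    [-4e-05,-0.002,-0.0005,0,100],
  ],
)

```text
time: 11.68
eef_pos: [0.5073, -0.0608, 0.1161]
ee_rot: [0.0, 0.715, 0.699, 0.0]
wrist_force: [-0.7, -1.4, 4.1]
gripper_width: 0.0871
grasp_force: 2.2
```

carry_out(
  increments=[
    [-4e-05,-0.0015,-0.0004,0,100],
  ],
)

```text
time: 11.8
eef_pos: [0.5072, -0.0622, 0.1157]
ee_rot: [0.0, 0.715, 0.699, 0.0]
wrist_force: [-0.5, -1.1, 5.4]
gripper_width: 0.0869
grasp_force: 2.6
```

carry_out(
  increments=[
    [-4e-05,-0.0015,-0.0003,0,100],
    [0,0,0,0,100],
  ],
)

```text
time: 12.05
eef_pos: [0.5073, -0.0628, 0.1156]
ee_rot: [-0.0, 0.715, 0.7, 0.001]
wrist_force: [-1.0, 1.4, 6.5]
gripper_width: 0.0871
grasp_force: 2.9
```

```bash
python3 - <<'E'
from h import *; from bench import ctrl
c=ctrl.capture("scene"); print(drum_y(c)); 
E
```

```text
((247, 171, 66, 55), ((281.6158752441406, 196.45733642578125), (33.90541076660156, 61.07261276245117), 62.650123596191406))
```

carry_out(
  increments=[
    [0,0.0005,0.0007,0,100],
    [0,0,0.001,0,100],
    [0,0,0.005,0,100],
    [0,0,0.03,0,100],
    [-0.005,-0.05,0.05,0,100],
    [-0.005,-0.05,0,0,100],
  ],
)

```text
time: 12.85
eef_pos: [0.4994, -0.1578, 0.2]
ee_rot: [0.003, 0.714, 0.7, 0.001]
wrist_force: [1.2, -0.7, -0.1]
gripper_width: 0.087
grasp_force: 0.0
```

```bash
python3 - <<'E'
from h import *; from bench import ctrl
c=ctrl.capture("scene"); print(drum_y(c)); 
from bench import ctrl; print(ctrl.observe()["eef_pos"])
E
```

```text
((248, 171, 65, 54), ((281.7998352050781, 196.39056396484375), (33.577232360839844, 60.7005500793457), 62.35402297973633))
[ 0.49679467 -0.16633527  0.19778048]
```

```bash
python3 - <<'E'
from h import *; import pickle
T=pickle.load(open("top0.pkl","rb"))
f=lambda p:[405+p[0]/8-.4,200+p[1]/8-.4]
w=cast(T,[f(p) for p in [(180,215),(300,145),(360,240),(235,312)]],.042);print(w,w.mean(0))
for a,b in((0,1),(3,2)):
  d=w[b]-w[a];print(np.degrees(np.arctan2(d[1],d[0])),np.linalg.norm(d))
o=big(mask(T,(3,120,80),(18,255,255),(415,205,465,245)));n=cast(T,[f((365,95)),f((415,190))],0);print("nose",n,n.mean(0))
E
```

```text
[[ 0.46307718 -0.35379878]
 [ 0.4846074  -0.39084188]
 [ 0.4562463  -0.40794003]
 [ 0.43427254 -0.36943154]] [ 0.45955085 -0.38050306]
-59.83395683598209 0.04284555875341211
-60.29000504675565 0.04433677952161677
nose [[ 0.50469845 -0.4282965 ]
 [ 0.4749865  -0.44291772]] [ 0.48984247 -0.43560711]
```

carry_out(
  increments=[
    [-0.009,-0.054,0,0.13,100],
    [-0.009,-0.054,0,0.13,100],
    [-0.01,-0.053,0,0.13,100],
    [-0.01,-0.053,-0.03,0.136,100],
    [0,0,-0.04,0,100],
    [0,0,0,0,100],
  ],
)

```text
time: 13.65
eef_pos: [0.4579, -0.37, 0.1233]
ee_rot: [-0.003, 0.509, 0.861, 0.001]
wrist_force: [-0.3, 0.5, -0.4]
gripper_width: 0.0872
grasp_force: 0.0
```

```bash
python3 - <<'E'
from h import *; from bench import ctrl; import pickle
s=ctrl.observe();print(s["eef_pos"],s["ee_rot"])
c=ctrl.capture("scene"); T=ctrl.capture("top"); pickle.dump((c,T),open("c2.pkl","wb"))
q=np.hstack([cv2.resize(c["img"][80:240,170:340],(425,400)),cv2.resize(T["img"][140:290,210:360],(375,375))[:375] if 0 else cv2.resize(T["img"][130:280,220:360],(373,400))])
cv2.imwrite("pics/a2.png",q)
E
```

```text
[ 0.45785114 -0.36999035  0.12333585] [-0.00302051  0.50882858  0.86086213  0.00086823]
```

View pics/a2.png

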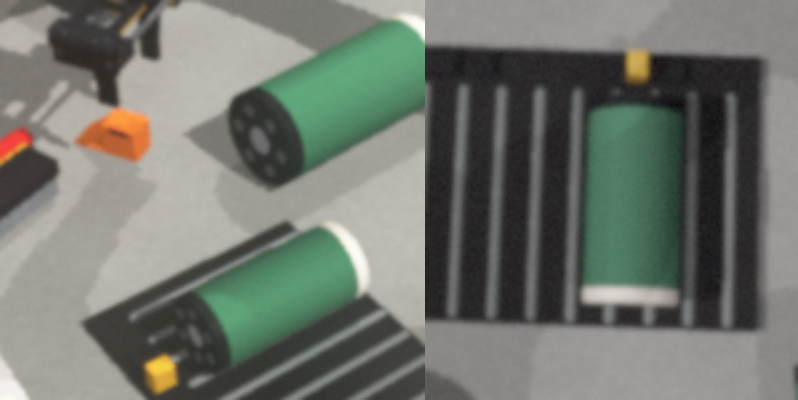

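The drum is in the groove in line with the yellow marker, and the chock is undisturbed. Next I correct the tool position and descend to grip.

carry_out(
  increments=[
    [0.0015,-0.0105,-0.035,0,100],
    [0,0,-0.03,0,100],
    [0,0,-0.02,0,100],
    [0,0,-0.008,0,100],
    [0,0,0,0,100],
  ],
)

```text
time: 14.38
eef_pos: [0.4617, -0.3816, 0.0339]
ee_rot: [0.0, 0.508, 0.861, 0.0]
wrist_force: [0.1, 1.4, 0.2]
gripper_width: 0.0869
grasp_force: 0.0
```

```bash
python3 - <<'E'
from h import *; import pickle
c,T=pickle.load(open("c2.pkl","rb"))
b=big(mask(T,(0,0,0),(180,255,75),(180,135,360,265)))
bc=np.array([.529,.0258]);ps=-.021;Rb=np.array([[np.cos(ps),np.sin(ps)],[-np.sin(ps),np.cos(ps)]])
g=big(mask(T,(55,60,30),(90,255,255),(235,150,340,255)))
r=cv2.minAreaRect((cast(T,g,.055)*1000).astype(np.float32));print("drum",r, Rb@(np.array(r[0])/1000-bc)*1000)
w=cast(T,b,0.012);print("board",cv2.minAreaRect((w*1000).astype(np.float32)))
print("cam",-np.array(T["R"]).T@np.array(T["t"]))
m=big(mask(T,(0,0,150),(180,60,255),(270,230,320,250)));print(cv2.boundingRect(m),cast(T,m,.055).min(0),cast(T,m,.055).max(0))
E
```

```text
drum ((517.403564453125, -42.29015350341797), (86.95001220703125, 163.26602172851562), 88.97228240966797) [-10.1640905  -68.31864742]
board ((528.2975463867188, 26.883987426757812), (376.1741943359375, 255.4722137451172), 88.76824951171875)
cam [ 0.38762077 -0.00232309  1.04542053]
(279, 237, 34, 7) [ 0.41873519 -0.07676186] [0.43334189 0.0008246 ]
```

carry_out(
  increments=[
    [-0.001,0.001,-0.006,0,100],
    [0,0,0,0,30],
    [0,0,0,0,30],
    [0,0,0,0,30],
    [0,0,0,0,30],
    [0,0,0,0,30],
  ],
  squeeze=20,
)

```text
time: 15.12
eef_pos: [0.4602, -0.3807, 0.0272]
ee_rot: [0.0, 0.508, 0.861, 0.0]
wrist_force: [-1.2, -0.7, -0.1]
gripper_width: 0.0446
grasp_force: 0.0
```

carry_out(
  increments=[
    [0,0,0,0,30],
    [0,0,0,0,30],
    [0,0,0,0,30],
  ],
)

```text
time: 15.5
eef_pos: [0.4602, -0.3806, 0.0272]
ee_rot: [0.0, 0.508, 0.861, 0.0]
wrist_force: [-0.1, -0.7, -0.1]
gripper_width: 0.0358
grasp_force: 20.0
```

Grip is good (35.8 mm). Next I carry the chock to the +y side of the drum.

carry_out(
  increments=[
    [0,0,0.03,0,30],
    [0,0,0.05,0,30],
    [0,0,0.05,0,30],
    [0,0.02,0.04,-0.076,30],
    [0.008,0.05,0,-0.075,30],
    [0.008,0.05,0,-0.075,30],
    [0.008,0.05,0,-0.075,30],
    [0.008,0.05,0,-0.075,30],
    [0.008,0.05,0,-0.075,30],
    [0.008,0.05,0,-0.075,30],
  ],
)

```text
time: 16.75
eef_pos: [0.508, -0.0591, 0.1971]
ee_rot: [0.0, 0.716, 0.698, -0.0]
wrist_force: [0.1, 0.6, -2.7]
gripper_width: 0.0357
grasp_force: 20.0
```

carry_out(
  increments=[
    [0.002,0.05,0,0,30],
    [0,0.05,0,0,30],
    [0,0.04,-0.02,0,30],
    [0,0.01,-0.03,0,30],
    [0,0,-0.02,0,30],
    [0,0,0,0,30],
  ],
)

```text
time: 17.5
eef_pos: [0.509, 0.0892, 0.1258]
ee_rot: [-0.001, 0.715, 0.699, -0.001]
wrist_force: [-0.7, -0.7, -1.4]
gripper_width: 0.0356
grasp_force: 20.0
```

carry_out(
  increments=[
    [0,0,-0.03,0,30],
    [0,0,-0.025,0,30],
    [0,0,-0.015,0,30],
    [0,0,-0.007,0,30],
    [0,0,0,0,30],
  ],
)

```text
time: 18.12
eef_pos: [0.5104, 0.0894, 0.0506]
ee_rot: [0.0, 0.715, 0.699, 0.0]
wrist_force: [-0.5, -0.6, -2.0]
gripper_width: 0.0359
grasp_force: 20.0
```

```bash
python3 - <<'E'
from h import *; from bench import ctrl
c=ctrl.capture("scene"); print(drum_y(c),ctrl.observe()["eef_pos"],ctrl.observe()["wrist_force"])
cv2.imwrite("pics/a3.png",cv2.resize(c["img"][160:300,200:380],(720,560)))
E
```

```text
((248, 171, 57, 54), ((279.2401428222656, 197.5309600830078), (33.20096206665039, 55.00823211669922), 62.650123596191406)) [0.51064368 0.0894466  0.05090487] [ 0.87815922 -0.10480214 -1.82040345]
```

View pics/a3.png

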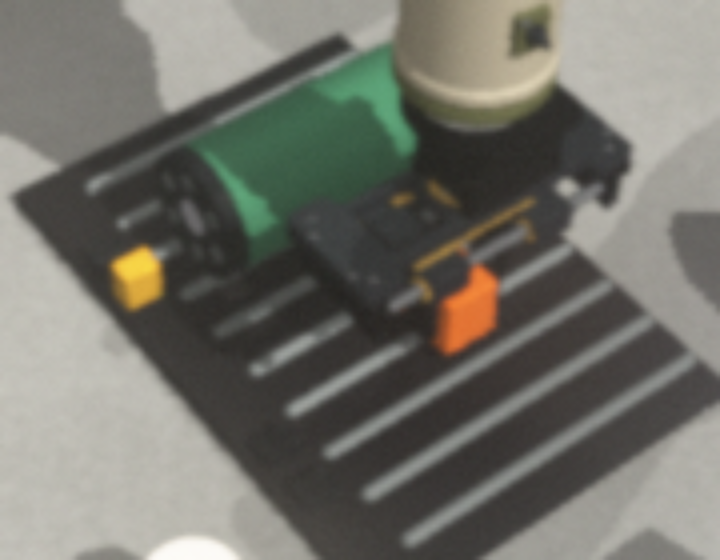

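The chock is held just above the ribs on the side the drum came from, with its back at crop (467,315). Next I slide it closer.

carry_out(
  increments=[
    [-0.0002,-0.01,-0.001,0,30],
    [-0.0002,-0.01,-0.001,0,30],
    [-0.0002,-0.009,-0.001,0,30],
    [-0.0001,-0.005,-0.001,0,30],
    [0,0,-0.001,0,30],
    [0,0,-0.0005,0,30],
    [0,0,0,0,30],
  ],
)

```text
time: 19.05
eef_pos: [0.5094, 0.0558, 0.0447]
ee_rot: [-0.0, 0.715, 0.7, 0.0]
wrist_force: [0.3, -0.1, -2.5]
gripper_width: 0.0358
grasp_force: 20.0
```

carry_out(
  increments=[
    [0,0,-0.0006,0,30],
    [0,0,0,0,30],
  ],
)

```text
time: 19.3
eef_pos: [0.5095, 0.0555, 0.0441]
ee_rot: [0.0, 0.715, 0.699, 0.0]
wrist_force: [-0.0, -0.9, -1.3]
gripper_width: 0.0356
grasp_force: 20.0
```

carry_out(
  increments=[
    [0,0,-0.0004,0,30],
    [0,0,0,0,30],
  ],
)

```text
time: 19.55
eef_pos: [0.5095, 0.0555, 0.0439]
ee_rot: [0.0, 0.715, 0.699, 0.0]
wrist_force: [-1.0, 1.0, 1.2]
gripper_width: 0.0359
grasp_force: 20.0
```

carry_out(
  increments=[
    [0,0,-0.0004,0,30],
    [0,0,0,0,30],
  ],
)

```text
time: 19.8
eef_pos: [0.5096, 0.0556, 0.0437]
ee_rot: [0.0, 0.715, 0.699, 0.0]
wrist_force: [-1.7, 0.6, 5.5]
gripper_width: 0.0358
grasp_force: 20.0
```

carry_out(
  increments=[
    [0,0,0.0006,0,30],
    [0,-0.002,0,0,30],
    [0,-0.002,0,0,30],
    [0,-0.002,0,0,30],
    [0,-0.002,0,0,30],
    [0,0,0,0,30],
    [0,0,0,0,30],
  ],
)

```text
time: 20.68
eef_pos: [0.5095, 0.0469, 0.0439]
ee_rot: [0.0, 0.715, 0.699, -0.0]
wrist_force: [-0.6, 0.0, 0.7]
gripper_width: 0.0357
grasp_force: 20.0
```

```bash
cat > rd.py <<'E'
from h import *; from bench import ctrl
F=[];G=[]
for i in range(6):
    c=ctrl.capture("scene"); s=ctrl.observe(); F.append(s["wrist_force"]); m=mask(c,(55,60,30),(90,255,255),(225,170,360,280)); g=big(m)
    e=g[g[:,0]<285]; G.append(np.r_[e[:,0].min(),cv2.boundingRect(g)[1],e.mean(0)])
print(np.round(np.mean(F,0),2),np.round(np.std(F,0),2),np.round(s["eef_pos"],4),np.round(np.mean(G,0),2))
E
python3 rd.py
```

```text
[-0.12 -1.58  0.94] [0.53 0.25 0.49] [0.5095 0.0471 0.0439] [247.   176.   264.41 200.53]
```

carry_out(
  increments=[
    [0,-0.0005,0,0,30],
    [0,-0.0005,0,0,30],
    [0,-0.0005,0,0,30],
    [0,-0.0005,0,0,30],
  ],
)

```text
time: 21.48
eef_pos: [0.5094, 0.0456, 0.0439]
ee_rot: [-0.0, 0.715, 0.699, 0.0]
wrist_force: [0.5, 1.7, 1.2]
gripper_width: 0.0357
grasp_force: 20.0
```

```bash
python3 rd.py
```

```text
[-0.05  1.66  0.79] [0.69 0.53 0.51] [0.5094 0.0454 0.0439] [247.   176.   264.31 200.49]
```

carry_out(
  increments=[
    [0,-0.0005,0,0,30],
    [0,-0.0005,0,0,30],
  ],
)

```text
time: 22.02
eef_pos: [0.5095, 0.0443, 0.0439]
ee_rot: [0.0, 0.715, 0.699, 0.0]
wrist_force: [-0.2, 1.5, 1.2]
gripper_width: 0.0358
grasp_force: 20.0
```

```bash
python3 rd.py
```

```text
[-0.04  1.13  0.86] [0.35 0.58 0.65] [0.5095 0.0442 0.0439] [247.   176.17 264.28 200.57]
```

carry_out(
  increments=[
    [0,0,0.0002,0,30],
    [0,-0.0005,0,0,30],
    [0,-0.0005,0,0,30],
  ],
)

```text
time: 22.7
eef_pos: [0.5093, 0.0434, 0.044]
ee_rot: [-0.0, 0.715, 0.699, 0.0]
wrist_force: [0.1, 2.9, -1.0]
gripper_width: 0.0358
grasp_force: 20.0
```

```bash
python3 rd.py
```

```text
[-0.07  1.35 -1.07] [0.54 0.32 0.67] [0.5093 0.0434 0.044 ] [247.   176.33 264.49 197.33]
```

carry_out(
  increments=[
    [0,-0.0005,0,0,30],
    [0,-0.0003,0,0,30],
  ],
)

```text
time: 23.25
eef_pos: [0.5094, 0.0431, 0.0441]
ee_rot: [-0.0, 0.715, 0.699, 0.0]
wrist_force: [0.3, 3.9, -2.0]
gripper_width: 0.036
grasp_force: 20.0
```

```bash
python3 rd.py
```

```text
[-0.39  4.43 -2.43] [0.54 0.82 0.2 ] [0.5094 0.0428 0.0441] [247.   176.17 264.65 195.67]
```

carry_out(
  increments=[
    [0,0.0004,0,0,30],
    [0,0,0,0,30],
  ],
)

```text
time: 23.8
eef_pos: [0.5094, 0.0428, 0.0441]
ee_rot: [0.0, 0.715, 0.699, -0.0]
wrist_force: [-0.1, 3.0, -1.6]
gripper_width: 0.0359
grasp_force: 20.0
```

```bash
python3 rd.py
```

```text
[-0.17  2.03 -2.48] [0.27 0.55 0.72] [0.5094 0.0428 0.0441] [247.   176.17 265.01 193.66]
```

carry_out(
  increments=[
    [0,0,-0.0003,0,30],
    [0,0,0,0,30],
  ],
)

```text
time: 24.35
eef_pos: [0.5095, 0.0428, 0.0439]
ee_rot: [0.0, 0.715, 0.699, -0.0]
wrist_force: [-0.6, 1.2, -0.0]
gripper_width: 0.0359
grasp_force: 20.0
```

```bash
python3 rd.py
```

```text
[-1.54  1.54  0.7 ] [0.43 0.63 0.49] [0.5095 0.0428 0.0438] [247.   176.33 264.69 194.71]
```

The chock is resting on the ribs and touching the drum lightly, so I release it and lift away.

carry_out(
  increments=[
    [0,0,0,0,60],
    [0,0,0,0,70],
    [0,0,0,0,70],
    [0,0,0,0,70],
  ],
)

```text
time: 25.15
eef_pos: [0.5095, 0.0429, 0.0438]
ee_rot: [0.0, 0.715, 0.699, 0.0]
wrist_force: [0.8, 0.1, -0.8]
gripper_width: 0.0601
grasp_force: 0.0
```

carry_out(
  increments=[
    [0,0,0.01,0,70],
    [0,0,0.03,0,70],
    [0,0,0.05,0,70],
    [0,0.02,0.05,0,70],
    [0,0.06,0,0,70],
    [0,0.06,0,0,70],
    [0,0.06,0,0,70],
    [-0.03,0.05,0,0,70],
    [-0.03,0.05,0,0,70],
    [0,0,0,0,70],
  ],
)

```text
time: 26.4
eef_pos: [0.4456, 0.3478, 0.185]
ee_rot: [-0.001, 0.712, 0.702, 0.001]
wrist_force: [0.4, -1.6, -0.3]
gripper_width: 0.0613
grasp_force: 0.0
```

```bash
python3 rd.py; python3 - <<'E'
from h import *; from bench import ctrl
c=ctrl.capture("scene"); T=ctrl.capture("top"); print(drum_y(c))
q=np.hstack([cv2.resize(c["img"][160:300,200:360],(457,400)),cv2.resize(T["img"][140:265,250:357],(342,400))]); cv2.imwrite("pics/a4.png",q)
o=big(mask(T,(3,120,80),(18,255,255),(240,150,320,260)));r=cv2.minAreaRect((cast(T,o,.017)*1000).astype(np.float32));print("chock",r)
g=big(mask(T,(55,60,30),(90,255,255),(235,150,340,255)));print("drum",cv2.minAreaRect((cast(T,g,.055)*1000).astype(np.float32)))
E
```

```text
[ 0.08 -0.3  -0.31] [0.45 0.75 0.43] [0.4505 0.3416 0.1839] [248.   171.   265.17 202.11]
((248, 171, 64, 55), ((281.77264404296875, 196.3142547607422), (33.5745849609375, 60.67323684692383), 62.44719314575195))
chock ((510.27142333984375, 34.12666702270508), (44.705474853515625, 69.00433349609375), 0.7892165780067444)
drum ((516.529541015625, -42.835147857666016), (87.23554992675781, 160.96798706054688), 89.0263671875)
```

View pics/a4.png

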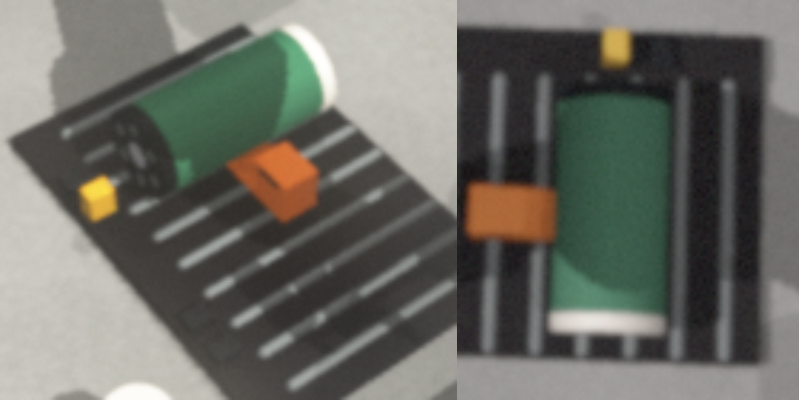

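The drum is in the marked groove and has not moved (centre 281.8,196.3 px in both readings). The chock stands flat against it on the +y side, nose in, so I hand in the job.

```bash
python3 -c "
from bench import ctrl
print(ctrl.close_job())"
```

```text
the job is handed in; nothing more can be done
None
```

The job is handed in at about 27 s of the 72 s: the drum is in the marked groove (board y = −72), rolled there in two fingertip strokes with force readings up to about 10 N, and the chock is flat on the ribs touching it on the side it came from. The push on the drum briefly read about 4 N, above the 2 N you warned of, but the drum stayed put; the judged result was not shown.

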